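# Tighten the elbow on the slide-rinsing stand and fit its tube

## Task

On the slide-rinsing stand, screw the brass elbow, already started in the clamped leaning socket, clockwise until the thread stiffens, and stop with its outlet nose pointing straight along the grooved rail at the tube, without over-tightening it past that line. Then slide the aluminium tube along the groove, never lifting it out, onto the nose until its end is fully home against the elbow's shoulder. Leave the bottle, the slide box and the beaker where they stand.

Things in the scene. Friction and masses are not known exactly. Their poses are not given: they have to be found in the camera images.
- stand: White base plate of the slide-rinsing stand, fixed to the desk, 200 x 450 x 12 mm, long side along its own y, -x side to the robot, z up; origin on the desk. In its frame the elbow's centre (thread axis meets outlet axis) is at (0, -130, 130) mm. The thread axis passes there, leaning 0.60 rad (34 degrees) from vertical, top end towards -x. A clamp grips the brass socket below.
- rail_end (a point): On the axis of a tube lying in the groove, above the rail's end that is far from the elbow: (0, 180, 130) mm in the stand's frame; its axes are the stand's. The rail is an aluminium V-groove, 215 mm long, open at both ends, along the stand's y (y = -35 to 180 mm, x = 0). Its wall tops are 8 mm below the tube's axis, which is in line with the elbow's centre.
- lamp (a point): Centre of the slim lamp bar fixed above the elbow, 22 x 165 x 14 mm, along the stand's y, at (16, -148, 295) mm in the stand's frame, on a post at (55, -220) mm. It leaves no room for a gripper coming straight down on the elbow: come in along the leaning thread axis, from the stand's -x side.
- elbow (a joint): Turn of the elbow about the thread axis, rad; grows as it is tightened, clockwise seen from above its head. 0: outlet points to the stand's -x side (and down); 1.571: exactly along the rail (stand's +y), where it must stop. Starts between -1.03 and 0.27. Taper thread: it stiffens steadily from 0.10 N m at -1.03 to 0.43 N m at 1.571. Stays where left. Over 1.87: over-tightened.
- elbow_head (a point): Point on the thread axis inside the elbow's square head, 40 mm above the elbow's centre along the axis; a good height to grip. The head is 24 x 24 mm across flats and spans 16 to 54 mm from the centre; below it is a round body, 32 mm diameter. Site z: the thread axis, up out of the socket; -x: the outlet's direction; x and y are square to the flats. Turns with the elbow.
- elbow_shoulder (a point): Centre of the elbow's shoulder face, a 33 mm collar 45 mm from the elbow's centre along the outlet. From it the tapering brass nose (14 mm diameter, 7 mm at the tip) sticks out 40 mm. Site -x points out along the nose. With the joint at 1.571 this point is at (0, -85, 130) mm in the stand's frame.
- tube_mid (a point): Middle of the loose straight aluminium tube lying in the groove: 150 mm long, 34 mm outside and 26 mm inside diameter, 0.13 to 0.25 kg. Its y is the tube's axis, pointing away from the elbow. It slides against friction of a few newtons at most and is easily pushed on its rear end.
- tube_front (a point): Centre of the tube's front end, which faces the elbow, 75 mm from its middle. It starts 105 to 155 mm from the elbow's centre along the rail; fully home it meets the shoulder, 45 mm from that centre.
- stain_bottle: Amber bottle with black cap, 60 mm diameter, 135 mm tall, on the desk behind the stand; origin under its centre. Leave alone.
- slide_box: Flat wooden slide box, 85 x 175 x 37 mm, on the desk behind the stand; origin under its centre. Leave alone.
- beaker: Glass beaker, 68 mm diameter, 85 mm tall, on the desk on the robot's side of the rail; origin under its centre. Leave alone.
Mind the look-alikes: they are no part of the job. Of the things like the part that bears tube_mid, leave any that is pink; of the rest the larger one is meant.

How it is judged:
By the outcome, as a careful person would: the job done as asked, in the order asked, and still so for the second after the job is handed in, with the robot touching nothing.
It also fails if it takes over 61 s, if anything falls off the work surface, if the arm or the gripper's body presses on something with over 40 N, if the wrist force passes 120 N, or if a joint passes its speed limit or range.

## Robot

A 6-joint arm with a two-finger parallel gripper is mounted at the origin on the work surface. World frame = base frame: x ahead of the robot, y to its left, z up, the work surface at z = 0. Lengths are in mm, angles in rad, forces in N, time in s.
With the tool pointing down it reaches from about 350 to 975 mm from the base axis. Payload 7.1 kg.
Tool frame: the origin (TCP) lies at the very end of the fingers, on their centre line; the grasp point (between the pads) lies 19 mm behind it (manip.tcp_to_grasp is the distance from the TCP to the grasp point, in mm); z points along the fingers, y is the line along which they close (so a half turn about z gives the same grasp; the last joint's range is limited). The gripper opens to 88 mm and grips with 3 to 60 N. Pads are 20 mm wide; open, the fingers measure 115 mm over their backs; the gripper's body (75 mm by 178 mm) begins 61 mm behind the grasp point.
Start: joints at [1.1, 0.423, 1.63, -0, 1.089, -0.019], TCP at [272.833, 562.287, 222.675] pointing down, gripper open.
Joint ranges: [-3, 3], [-0.9, 2.11], [0.09, 2.58], [-1.31, 4.45], [0.11, 2.69], [-2.54, 2.54]. Speed limits (rad/s): [2.39, 2.39, 3.01, 3.14, 3.14, 3.14].

## Interface

Orientations are given as a unit quaternion [w, x, y, z].
In Python, from station import manip gives the robot as it stands. The module is installed in compiled form; this text tells all that it offers.
- The arm moves only by the shell command python3 -m pendant 'ROWS' [OPENING] [FORCE]. ROWS is JSON, a list of rows, each a list of 6 numbers: the shift along the tool's x, y, z each as a share of 200 mm, from -1 to 1, then the turn, a rotation vector about the tool's x, y, z each as a share of 6 degrees, from -1 to 1. In form: [[dx, dy, dz, wx, wy, wz], ...]. A call has 1 to 20 rows; each row shifts and turns the commanded pose from where the row before left it, along the tool's axes as they then stand; what a row does not reach is not made up. A row lasts 1/10 s, in which the tool goes at most 50 mm and 8.59 degrees, less where a joint would pass 70% of its speed; a pose out of reach is approached as far as the arm can. A call with a number of a shift or a turn outside -1 to 1 is refused whole. A call with a gripper value outside its range is refused whole. OPENING is the closure, from -1 (fully open) to 1 (shut), set as the call begins (- or left out, the last holds). The fingers move at their own pace and stop on an object; FORCE is the grip in N (left out, the last holds). Time passes only in rows, so rows that do not move let the fingers close. It gives the time, the measured TCP pose, the force, the opening and the grip force at its end, in the units of the state.
- manip.state(): the state, without advancing time (a new reading comes with each control period).
- manip.snapshot(name): name is "scene" or "side" or "wrist"; returns (picture, depth): 480x640x3 uint8, blue, green, red; 480x640 float32, mm along the optical axis (not along the pixel's ray), 0 where there is no reading.
- manip.get_calibration(name): a dict with "camera_matrix" (3x3 intrinsics, pixels), "D" ([k1, k2, p1, p2, k3] as OpenCV has them; the pictures are not rectified), "rvec" (rotation vector, rad) and "tvec" (3), from world to camera coordinates, as OpenCV has them; the wrist camera has in their place "tool_from_camera" (4x4, takes a point from camera to tool coordinates, whose origin is the TCP and whose axes are the flange's). Camera axes: x right, y down, z forward; pixel columns grow to the right and rows downward; lengths in mm; the calibration is good to about 2 mm. A picture is of the moment at which its call begins: read the wrist's pose just before it. get_calibration takes no time and is no camera call.
- manip.finish_job(): hands the job in; it is judged then, once.
Trained networks look in the newest picture that a camera, given by its name, has taken for a name from the list of things; names that differ only in an ending like _2 or _b are one class to them, and where a whole thing is asked for, a point or a joint stands for the part that bears it (a point fixed in the world has none). Each returns a list of dicts, best first, with "confidence" (0 to 1); they miss things now and then, are a little off and sometimes report something else, mostly with a low value. They report only what shows in the picture. A call takes as long as a camera call. They do not tell look-alikes from the thing itself.
- manip.recognise(camera, thing): "extent" ([left, top, right, bottom] in pixels, round what is visible of it).
- manip.trace(camera, thing): "pixels" (480x640 bool, what is visible of it) and "extent" ([left, top, right, bottom] in pixels, round what is visible of it).
- manip.tip_of(camera, thing): "location" ([column, row] in pixels: a listed point, or the origin of a listed thing).
The state is a dict: "clock": time; "q": joint angles; "dq": joint speeds; "joint_efforts": joint torques, N m; "eef_pos": TCP position; "tool_rot": TCP orientation; "wrist_force": force on the tool from outside, world axes, zero at the start; "ft_torque": the same for the moment, N m; "width": finger opening in mm; "grasp_force": force on a finger pad.
Only numpy, scipy, OpenCV 4.12 (cv2) and the standard library are available. Lean on these libraries where they do the work, as an engineer would, in place of code of your own. Each camera call takes 0.05 s, during which the arm holds its last target. There are 200 camera calls.

## Working session

There is one attempt and no reset: what is moved stays moved. The work goes in short steps, Python scripts to look and compute and a shell command to move; the robot and the scene stay as the last step left them, time stands still between calls to the robot, and variables do not carry over. Pictures are saved under pics/ and viewed, at most 12 in all, crops included, and the job is handed in when it is done.

```bash
mkdir -p pics; python3 - <<'E'
from station import manip
import cv2,numpy as np
s=manip.state();print(s)
ims=[]
for c in ["scene","side"]:
    im,d=manip.snapshot(c);np.savez(c+".npz",im=im,d=d);cv2.imwrite(f"pics/{c}0.png",im)
    for t in ["stand","elbow","elbow_head","elbow_shoulder","tube_mid","tube_front","rail_end","lamp","beaker"]:
        r=manip.tip_of(c,t);print(c,t,[(np.round(x["location"]),round(x["confidence"],2)) for x in r[:3]])
    r=manip.recognise(c,"tube_mid");print(c,[(x["extent"],x["confidence"]) for x in r])
    k=manip.get_calibration(c);print({a:np.round(np.array(b),3).tolist() for a,b in k.items()})
E
```

```text
{'clock': 0.0, 'q': array([ 1.09997743e+00,  4.23843438e-01,  1.63067284e+00, -3.25530925e-05,
        1.08856831e+00, -1.90110323e-02]), 'dq': array([-0.00129184, -0.00023165, -0.00050952,  0.00097303,  0.00040958,
       -0.00056603]), 'joint_efforts': array([-1.81349558e-03, -5.44598687e+01, -2.73674262e+01,  6.42594974e-02,
        2.29084067e-02, -1.98706016e-04]), 'eef_pos': array([272.61661668, 561.8101739 , 221.90680344]), 'tool_rot': array([-1.66893451e-04,  2.23979987e-01,  9.74593458e-01, -7.27203460e-04]), 'wrist_force': array([-0.74206053, -0.04331788,  0.37665046]), 'ft_torque': array([ 0.00969428, -0.03211178, -0.03658122]), 'grasp_force': 0.0, 'width': 87.64488145058812}
scene stand [(array([312., 274.]), 0.88), (array([351., 248.]), 0.65)]Traceback (most recent call last):
  File "<stdin>", line 8, in <module>
ValueError: it knows: beaker, elbow_head, elbow_shoulder, lamp, rail_end, slide_box, stain_bottle, stand, tube_front, tube_mid
```

```bash
python3 - <<'E'
from station import manip
import cv2,numpy as np
for c in ["scene","side"]:
    im,d=manip.snapshot(c);np.savez(c+".npz",im=im,d=d);cv2.imwrite(f"pics/{c}1.png",im)
    k=manip.get_calibration(c);K=np.array(k["camera_matrix"]);D=np.array(k["D"]);R=cv2.Rodrigues(np.array(k["rvec"]))[0];tv=np.array(k["tvec"]).ravel()
    print(c,"cam at",np.round(-R.T@tv))
    for t in ["stand","elbow_head","elbow_shoulder","tube_mid","tube_front","rail_end","lamp","beaker"]:
        for x in manip.tip_of(c,t)[:3]:
            u=np.array(x["location"],float);z=d[int(u[1]),int(u[0])]
            n=cv2.undistortPoints(u.reshape(1,1,2),K,D).ravel()
            print(c,t,np.round(u),round(x["confidence"],2),"surface",np.round(R.T@(np.r_[n,1]*z-tv)) if z else None)
    print([(np.round(x["extent"]),round(x["confidence"],2)) for x in manip.recognise(c,"tube_mid")])
E
```

```text
scene cam at [1033.  316.  898.]
scene stand [312. 274.] 0.81 surface [520.  41.   6.]
scene elbow_head [250. 197.] 0.71 surface [521. -95. 172.]
scene elbow_shoulder [264. 212.] 0.92 surface [502. -81. 117.]
scene tube_mid [349. 249.] 0.69 surface [516. 114. 139.]
scene tube_mid [466. 306.] 0.6 surface [440. 350.  14.]
scene tube_mid [446. 233.] 0.59 surface [300. 252.  32.]
scene tube_front [455. 259.] 0.83 surface [333. 292.   1.]
scene tube_front [441. 306.] 0.78 surface [461. 304.   7.]
scene tube_front [312. 240.] 0.62 surface [528.  45. 137.]
scene rail_end [405. 260.] 0.92 surface [473. 212. 119.]
scene rail_end [310. 273.] 0.16 surface [523.  38.  10.]
scene lamp [233. 157.] 0.79 surface [550. -96. 299.]
scene beaker [373. 229.] 0.91 surface [373. 109.  37.]
[(array([440., 294., 488., 313.]), 0.85), (array([427., 203., 465., 265.]), 0.82), (array([313., 228., 393., 269.]), 0.75)]
side cam at [ 118. -533.  960.]
side stand [316. 321.] 0.83 surface [506.  36.  13.]
side elbow_head [361. 319.] 0.6 surface [ 509. -104.  177.]
side elbow_shoulder [350. 339.] 0.62 surface [493. -97. 120.]
side tube_mid [292. 264.] 0.95 surface [493. 104. 142.]
side tube_mid [221. 248.] 0.8 surface [432. 337.  19.]
side tube_mid [180. 301.] 0.61 surface [282. 230.  31.]
side tube_front [198. 273.] 0.96 surface [349. 287.  29.]
side tube_front [318. 287.] 0.73 surface [515.  40. 118.]
side tube_front [244. 255.] 0.64 surface [472. 300.   5.]
side rail_end [264. 235.] 0.96 surface [553. 340.  -3.]
side lamp [390. 269.] 0.91 surface [ 547. -119.  303.]
side lamp [317. 285.] 0.72 surface [514.  44. 120.]
side beaker [237. 342.] 0.59 surface [335.  66.  35.]
[(array([266., 240., 326., 288.]), 0.92), (array([156., 271., 202., 333.]), 0.65), (array([200., 242., 238., 258.]), 0.56)]
```

View pics/scene0.png

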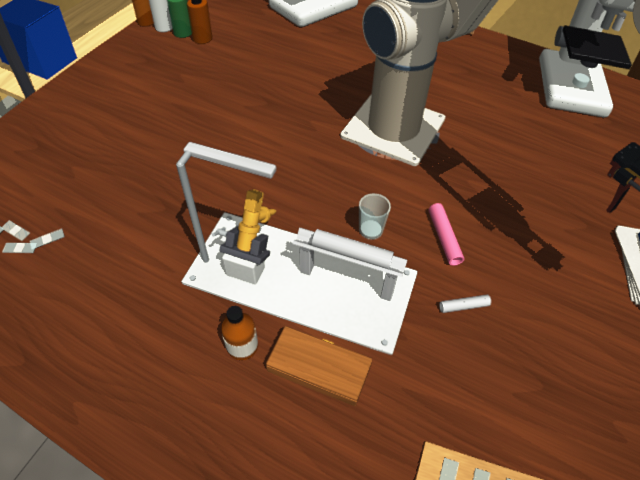

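View pics/side1.png

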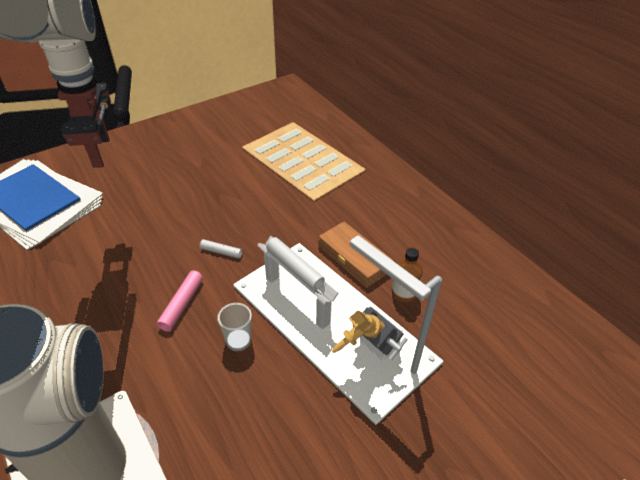

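The scene view shows the stand, with the real tube in the groove at about (350,248). The elbow is at (250,215) under the lamp, nose towards the robot. The pink tube at (446,233) and the small one at (466,303) are the decoys. Next I fit the stand pose and the elbow angle.

```bash
cat > h.py <<'E'
from station import manip
import cv2,numpy as np
from scipy.spatial.transform import Rotation as Ro
from scipy.optimize import least_squares
def cam(c):
    k=manip.get_calibration(c);K=np.array(k["camera_matrix"],float);D=np.array(k["D"],float)
    if c!="wrist": return K,D,np.array(k["rvec"],float).ravel(),np.array(k["tvec"],float).ravel()
    s=manip.state();T=np.eye(4);q=s["tool_rot"];T[:3,:3]=Ro.from_quat(q[[1,2,3,0]]).as_matrix();T[:3,3]=s["eef_pos"]
    W=np.linalg.inv(T@np.array(k["tool_from_camera"]));return K,D,cv2.Rodrigues(W[:3,:3])[0].ravel(),W[:3,3]
def proj(c,P): return cv2.projectPoints(np.atleast_2d(np.array(P,float)),c[2],c[3],c[0],c[1])[0].reshape(-1,2)
L=.6;A=np.array([-np.sin(L),0,np.cos(L)]);C=np.array([0,-130,130.])
def out(t): return np.array([-np.cos(L)*np.cos(t),np.sin(t),-np.sin(L)*np.cos(t)])
def S2W(p,P): return Ro.from_euler('z',p[2]).apply(np.atleast_2d(P))+[p[0],p[1],0]
E
python3 - <<'E'
from h import *
ob={"scene":{"stand":(312,274),"rail_end":(405,260),"lamp":(233,157),"elbow_head":(250,197),"elbow_shoulder":(264,212),"tube_front":(312,240),"tube_mid":(349,249)},
"side":{"stand":(316,321),"rail_end":(264,235),"lamp":(390,269),"elbow_head":(361,319),"elbow_shoulder":(350,339),"tube_front":(318,287),"tube_mid":(292,264)}}
cs={c:cam(c) for c in ob}
def pts(p): return {"stand":[0,0,0],"rail_end":[0,180,130],"lamp":[16,-148,295],"elbow_head":C+40*A,"elbow_shoulder":C+45*out(p[3]),"tube_front":[0,p[4],130],"tube_mid":[0,p[4]+75,130]}
def res(p):
    P=pts(p);return np.concatenate([(proj(cs[c],S2W(p,P[n]))[0]-ob[c][n]) for c in ob for n in ob[c]])
r=least_squares(res,[515,40,0,-.2,0],loss="soft_l1",f_scale=2);print("points",np.round(r.x,3));print(np.round(r.fun.reshape(2,-1,2),1).tolist())
# plate from depth
Q=[]
for c in ob:
    z=np.load(c+".npz");d=z["d"];K,D,rv,tv=cs[c];v,u=np.nonzero(d>0);
    n=cv2.undistortPoints(np.c_[u,v].astype(float).reshape(-1,1,2),K,D).reshape(-1,2)
    W=(np.c_[n,np.ones(len(n))]*d[v,u][:,None]-tv)@cv2.Rodrigues(rv)[0]
    col=z["im"][v,u].astype(int);m=(W[:,2]>4)&(W[:,2]<20)&(abs(W[:,0]-515)<200)&(abs(W[:,1]-40)<300)&(col.min(1)>150)&(np.ptp(col,1)<30)
    lab=np.zeros(d.shape,np.uint8);lab[v[m],u[m]]=1;N,cc,st,_=cv2.connectedComponentsWithStats(lab);b=1+st[1:,4].argmax()
    w=W[m][cc[v[m],u[m]]==b];print(c,len(w),np.round(np.median(w[:,2]),1),cv2.minAreaRect(w[:,:2].astype(np.float32)))
E
```

```text
points [5.14785e+02 3.67510e+01 1.57000e-01 2.14000e-01 7.05000e-01]
[[[-0.5, -1.1], [-0.5, 2.3], [-5.9, 1.3], [2.6, 0.2], [-2.0, 0.8], [0.4, -4.8], [1.2, -2.7]], [[2.6, 1.5], [-0.9, 2.1], [-1.6, -2.9], [-1.8, 0.6], [-1.5, -0.3], [1.2, -3.0], [2.6, -0.5]]]
scene 11878 9.9 ((539.2386474609375, 22.126144409179688), (202.4756317138672, 451.2211608886719), 8.367480278015137)
side 3534 13.0 ((597.6388549804688, 11.760452270507812), (483.1818542480469, 162.75706481933594), 80.46768188476562)
```

```bash
python3 - <<'E'
from h import *
H={"pts":([514.8,36.8,.157],(0,0,255)),"rect":([539.2,22.1,.146],(0,255,0))}
out_=[]
for c,(x0,y0,x1,y1) in {"scene":(170,130,430,360),"side":(220,220,450,430)}.items():
    im=np.load(c+".npz")["im"].copy();im=im[y0:y1,x0:x1];f=3;im=cv2.resize(im,None,fx=f,fy=f)
    for p,col in H.values():
        def ln(P,cl=True):
            q=(proj(cam(c),S2W(p,P))-[x0,y0])*f;cv2.polylines(im,[np.int32(q)],cl,col,1)
        ln([[-100,-225,12],[100,-225,12],[100,225,12],[-100,225,12]])
        ln([[5,-230.5,302],[27,-230.5,302],[27,-65.5,302],[5,-65.5,302]])
        ln([[-17,-35,122],[17,-35,122],[17,180,122],[-17,180,122]])
        ln([C,C+54*A],False)
    cv2.imwrite(f"pics/ov_{c}.png",im[:600,:800])
E
```

```text
(no output)
```

View pics/ov_scene.png

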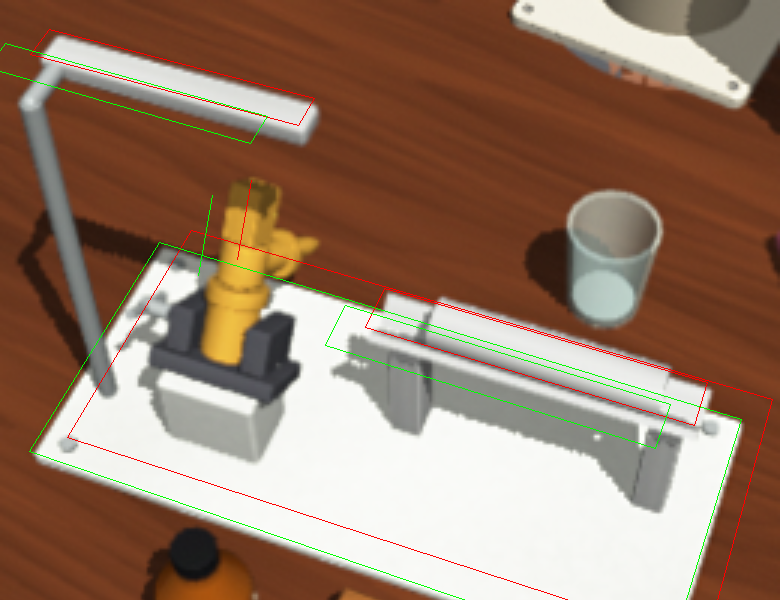

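View pics/ov_side.png

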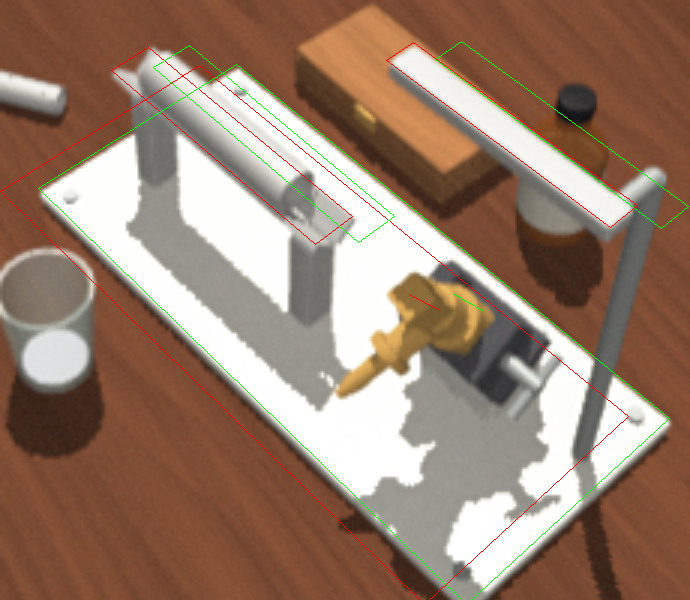

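The plate itself is offset, but the rail, elbow and lamp agree with the point fit (red). That fit gives the stand frame at about (515,37), yaw 0.157, and elbow angle about 0.2. I now plan the approach along the leaning axis.

```bash
cat >> h.py <<'E'
P0=[514.8,36.8,.157]
def tool_R(p,line,flip=1):   # line: angle t such that tool y = flip*out(t); z=-axis
    z=-A;y=flip*out(line);x=np.cross(y,z);return Ro.from_euler('z',p[2]).as_matrix()@np.c_[x,y,z]
def plan(pos,R,name=""):
    s=manip.state();R0=Ro.from_quat(s["tool_rot"][[1,2,3,0]]).as_matrix()
    w=np.degrees(Ro.from_matrix(R0.T@R).as_rotvec());d=np.asarray(pos)-s["eef_pos"]
    print(name,"pos",np.round(s["eef_pos"],1),"->",np.round(pos,1),"| turn deg tool",np.round(w,1),"n6",np.linalg.norm(w).round(1),"| shift in old tool/200",np.round(R0.T@d/200,3),"in new tool/200",np.round(R.T@d/200,3))
    print("q",np.round(s["q"],2),"F",np.round(s["wrist_force"],1),"Mom",np.round(s["ft_torque"],2),"w",round(s["width"],1),"g",round(s["grasp_force"],1),"t",round(s["clock"],2))
E
python3 - <<'E'
from h import *
th=.214
for f in (1,-1): plan(S2W(P0,C+(40-19+170)*A)[0],tool_R(P0,th+np.pi/2,f),f)
E
```

```text
1 pos [272.8 562.3 222.7] -> [ 428.6 -108.5  287.6] | turn deg tool [-13.8 -31.7 -21.9] n6 41.0 | shift in old tool/200 [-2.165 -2.677 -0.325] in new tool/200 [-1.106 -3.274 -0.13 ]
q [ 1.1   0.42  1.63  0.    1.09 -0.02] F [0.2 0.5 0. ] Mom [ 0.03  0.03 -0.01] w 88.0 g 0.0 t 1.1
-1 pos [272.8 562.3 222.7] -> [ 428.6 -108.5  287.6] | turn deg tool [-43.7  19.1 151.1] n6 158.4 | shift in old tool/200 [-2.165 -2.677 -0.325] in new tool/200 [ 1.106  3.274 -0.13 ]
q [ 1.1   0.42  1.63  0.    1.09 -0.02] F [0.2 0.5 0. ] Mom [ 0.03  0.03 -0.01] w 88.0 g 0.0 t 1.1
```

```bash
python3 -m pendant '[[0,0,0,-0.288,-0.66,-0.456],[0,0,0,-0.288,-0.66,-0.456],[0,0,0,-0.288,-0.66,-0.456],[0,0,0,-0.288,-0.66,-0.456],[0,0,0,-0.288,-0.66,-0.456],[0,0,0,-0.288,-0.66,-0.456],[0,0,0,-0.288,-0.66,-0.456],[0,0,0,-0.288,-0.66,-0.456]]' -1 40; python3 -m pendant '[[-0.074,-0.218,-0.03,0,0,0],[-0.074,-0.218,-0.03,0,0,0],[-0.074,-0.218,-0.03,0,0,0],[-0.074,-0.218,-0.02,0,0,0],[-0.074,-0.218,0,0,0,0],[-0.074,-0.218,0,0,0,0],[-0.074,-0.218,0,0,0,0],[-0.074,-0.218,0,0,0,0],[-0.074,-0.218,0,0,0,0],[-0.074,-0.218,0,0,0,0],[-0.074,-0.218,0,0,0,0],[-0.074,-0.218,0,0,0,0],[-0.074,-0.218,0,0,0,0],[-0.074,-0.218,0,0,0,0],[-0.074,-0.218,0,0,0,0],[0,0,0,0,0,0],[0,0,0,0,0,0]]'
python3 - <<'E'
from h import *
plan(S2W(P0,C+(40-19+170)*A)[0],tool_R(P0,.214+np.pi/2,1))
im,d=manip.snapshot("wrist");c=cam("wrist");np.savez("wrist.npz",im=im,d=d)
P={"elbow_head":C+40*A,"elbow_shoulder":C+45*out(.214),"tube_front":[0,.7,130],"lamp":[16,-148,295]}
for t in P:
    pr=proj(c,S2W(P0,P[t]))[0];cv2.circle(im,np.int32(pr),4,(0,0,255),1)
    for r in manip.tip_of("wrist",t)[:2]:
        print(t,np.round(r["location"]),round(r["confidence"],2),"pred",np.round(pr));cv2.circle(im,np.int32(r["location"]),4,(0,255,0),1)
cv2.imwrite("pics/w1.png",im)
E
```

```text
clock: 1.9
eef_pos: [272.6, 562.7, 223.1]
tool_rot: [0.292, 0.027, 0.955, 0.055]
wrist_force: [-1.3, -0.3, -0.1]
width: 87.9
grasp_force: 0.0
clock: 3.6
eef_pos: [397.1, 18.6, 270.1]
tool_rot: [0.273, 0.03, 0.96, 0.051]
wrist_force: [-1.0, -0.6, -0.4]
width: 87.7
grasp_force: 0.0
 pos [397.1  18.6 270.1] -> [ 428.6 -108.5  287.6] | turn deg tool [-0.6 -2.1 -0.3] n6 2.2 | shift in old tool/200 [-0.234 -0.616 -0.043] in new tool/200 [-0.233 -0.617 -0.041]
q [-0.08 -0.24  2.38  0.28  0.46 -1.8 ] F [-1.  -0.6 -0.4] Mom [-0.    0.23 -0.02] w 87.7 g 0.0 t 3.6
elbow_head [202. 272.] 0.96 pred [199. 273.]
elbow_shoulder [212. 220.] 0.65 pred [208. 220.]
elbow_shoulder [496. 203.] 0.51 pred [208. 220.]
tube_front [523. 122.] 0.97 pred [328. 236.]
tube_front [570.  14.] 0.84 pred [328. 236.]
lamp [184. 432.] 0.61 pred [180. 433.]
```

View pics/w1.png

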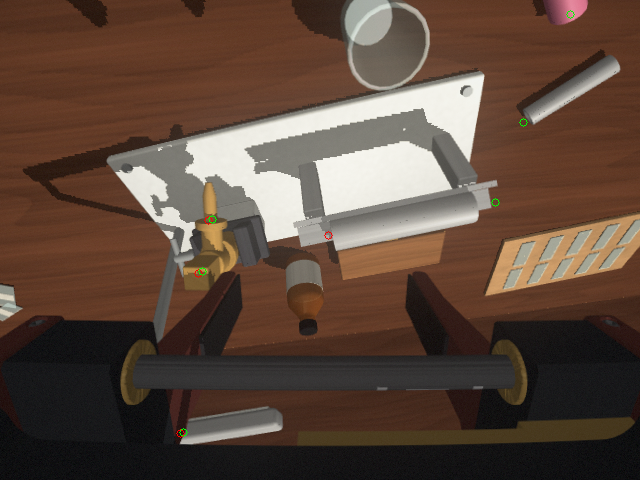

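The wrist view has the elbow head at (202,272) and the shoulder at (212,220), 3 to 4 px from the prediction. The nose points towards the robot. The pose is good, so I move on to a point above the head.

```bash
python3 -m pendant '[[0,0,0,-0.1,-0.35,-0.05],[-0.026,-0.0685,0.026,0,0,0],[-0.026,-0.0685,0.026,0,0,0],[-0.026,-0.0685,0.026,0,0,0],[-0.026,-0.0685,0.026,0,0,0],[-0.026,-0.0685,0.026,0,0,0],[-0.026,-0.0685,0.026,0,0,0],[-0.026,-0.0685,0.026,0,0,0],[-0.026,-0.0685,0.03,0,0,0],[-0.026,-0.0685,0.03,0,0,0],[0,0,0.03,0,0,0],[0,0,0,0,0,0],[0,0,0,0,0,0]]' 
python3 - <<'E'
from h import *
plan(S2W(P0,C+(24+100)*A)[0],tool_R(P0,.214+np.pi/2,1))
im,d=manip.snapshot("wrist");c=cam("wrist");np.savez("wrist.npz",im=im,d=d);s=manip.state()
ob={}
for t in ("elbow_head","elbow_shoulder"):
    r=manip.tip_of("wrist",t)
    if r: ob[t]=r[0]["location"];print(t,np.round(ob[t]),round(r[0]["confidence"],2))
def pts(x): 
    p=[x[0],x[1],.157];return proj(c,S2W(p,[C+40*A,C+45*out(x[2])]))
print("pred",np.round(pts([514.8,36.8,.214])))
r=least_squares(lambda x:(pts(x)-np.array([ob["elbow_head"],ob["elbow_shoulder"]])).ravel(),[514.8,36.8,.214]);print(np.round(r.x,3),np.round(r.fun,1))
for t,q in ob.items(): cv2.circle(im,np.int32(q),4,(0,255,0),1)
cv2.imwrite("pics/w2.png",im)
E
```

```text
clock: 5.15
eef_pos: [466.2, -95.5, 243.2]
tool_rot: [0.285, 0.028, 0.957, 0.051]
wrist_force: [-0.9, 1.0, -0.5]
width: 87.8
grasp_force: 0.0
 pos [466.2 -95.5 243.2] -> [ 466.  -102.5  232.3] | turn deg tool [-0.4 -0.7 -0. ] n6 0.8 | shift in old tool/200 [ 0.027 -0.041  0.042] in new tool/200 [ 0.028 -0.042  0.041]
q [-0.42  0.    2.28  0.74  0.46 -2.54] F [-0.9  1.  -0.5] Mom [ 0.05  0.24 -0.02] w 87.8 g 0.0 t 5.15
elbow_head [318. 232.] 0.87
elbow_shoulder [317. 171.] 0.66
pred [[314. 232.]
 [315. 170.]]
[5.16394e+02 3.96370e+01 1.88000e-01] [ 0.   0.4 -0.  -0.4]
```

View pics/w2.png

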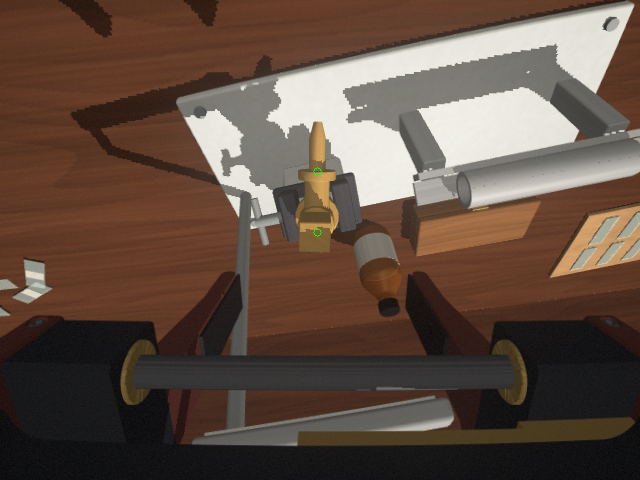

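The wrist view shows the head centred at (318,232) between the fingers, nose at (317,125). The refined fit is stand (516.4,39.6), elbow 0.19. Joint 6 is near its limit, so I check it on the way down.

```bash
sed -i 's/^P0=.*/P0=[516.4,39.6,.157]/' h.py; python3 -m pendant '[[0.02,-0.02,0.03,0,0,0.1],[0,0,0.06,0,0,0],[0,0,0.06,0,0,0],[0,0,0.06,0,0,0],[0,0,0.06,0,0,0],[0,0,0,0,0,0],[0,0,0,0,0,0]]' 
python3 - <<'E'
from h import *
plan(S2W(P0,C+(25)*A)[0],tool_R(P0,.2+np.pi/2,1))
E
```

```text
clock: 6.0
eef_pos: [496.0, -88.2, 206.7]
tool_rot: [0.275, 0.038, 0.96, 0.046]
wrist_force: [0.3, -0.1, -0.5]
width: 88.0
grasp_force: 0.0
 pos [496.  -88.2 206.7] -> [522.8 -91.  150.6] | turn deg tool [-1.3 -1.8 -1.7] n6 2.8 | shift in old tool/200 [ 0.032 -0.038  0.307] in new tool/200 [ 0.043 -0.044  0.305]
q [-0.35  0.12  2.25  0.79  0.35 -2.54] F [ 0.3 -0.1 -0.5] Mom [ 0.01  0.31 -0.04] w 88.0 g 0.0 t 6.0
```

```bash
python3 -m pendant '[[0,0,-0.1,0,0,0],[0,0,-0.1,0,0,0],[0.05,0,-0.1,0,0,1],[0.1,0,-0.05,0,0,1],[0.05,0,0,0,0,1],[0,0,0,0,0,1],[0,0,0,0,0,1],[0,0,0,0,0,1],[0,0,0,0,0,1],[0,0,0,0,0,1],[0,0,0,0,0,1],[0,0,0,0,0,1],[0,0,0,0,0,1],[0,0,0,0,0,1],[0,0,0,0,0,1],[0,0,0,0,0,1],[0,0,0,0,0,1],[0,0,0,0,0,1]]';  python3 -m pendant '[[0,0,0,0,0,1],[0,0,0,0,0,1],[0,0,0,0,0,1],[0,0,0,0,0,1],[0,0,0,0,0,1],[0,0,0,0,0,1],[0,0,0,0,0,1],[0,0,0,0,0,1],[0,0,0,0,0,1],[0,0,0,0,0,1],[0,0,0,0,0,1],[0,0,0,0,0,1],[0,0,0,0,0,1],[0,0,0,0,0,1],[0,0,0,0,0,0]]' 
python3 - <<'E'
from h import *
plan(S2W(P0,C+(95)*A)[0],tool_R(P0,.2+np.pi/2,-1))
E
```

```text
clock: 7.8
eef_pos: [425.3, -85.4, 246.3]
tool_rot: [0.15, 0.74, 0.612, 0.236]
wrist_force: [-0.3, 0.1, 0.4]
width: 87.7
grasp_force: 0.0
clock: 9.3
eef_pos: [425.3, -85.4, 246.3]
tool_rot: [-0.046, 0.959, -0.038, 0.276]
wrist_force: [0.7, -0.2, -0.4]
width: 88.0
grasp_force: 0.0
 pos [425.3 -85.4 246.3] -> [483.7 -97.2 208.4] | turn deg tool [ 1.4  1.7 -1.8] n6 2.8 | shift in old tool/200 [0.153 0.065 0.311] in new tool/200 [0.142 0.077 0.314]
q [-0.43 -0.08  2.34  0.66  0.48  0.69] F [ 0.7 -0.2 -0.4] Mom [ 0.02  0.39 -0.01] w 88.0 g 0.0 t 9.3
```

```bash
python3 -m pendant '[[0,0,0,0.23,0.28,-0.3],[0.05,0.027,0.05,0,0,0],[0.05,0.025,0.08,0,0,0],[0.042,0.025,0.1,0,0,0],[0,0,0.084,0,0,0],[0,0,0,0,0,0],[0,0,0,0,0,0]]' 
python3 - <<'E'
from h import *
plan(S2W(P0,C+(25)*A)[0],tool_R(P0,.2+np.pi/2,-1))
im,d=manip.snapshot("wrist");c=cam("wrist")
for n,P in {"elbow_head":C+40*A,"elbow_shoulder":C+45*out(.2)}.items():
    pr=proj(c,S2W(P0,P))[0];print(n,"pred",np.round(pr),[(np.round(r["location"]),round(r["confidence"],2)) for r in manip.tip_of("wrist",n)[:2]])
cv2.imwrite("pics/w3.png",im)
E
```

```text
clock: 10.0
eef_pos: [483.4, -96.7, 208.0]
tool_rot: [-0.053, 0.955, -0.019, 0.29]
wrist_force: [-0.4, 0.5, 0.3]
width: 87.8
grasp_force: 0.0
 pos [483.4 -96.7 208. ] -> [522.8 -91.  150.6] | turn deg tool [-0.1  0.1  0.1] n6 0.2 | shift in old tool/200 [0.003 0.003 0.349] in new tool/200 [0.003 0.002 0.349]
q [-0.42  0.11  2.28  0.96  0.38  0.35] F [-0.4  0.5  0.3] Mom [-0.05  0.43  0.02] w 87.8 g 0.0 t 10.0
elbow_head pred [324. 256.] [(array([327., 260.]), 0.64)]
elbow_shoulder pred [324. 289.] [(array([325., 292.]), 0.79)]
```

View pics/w3.png

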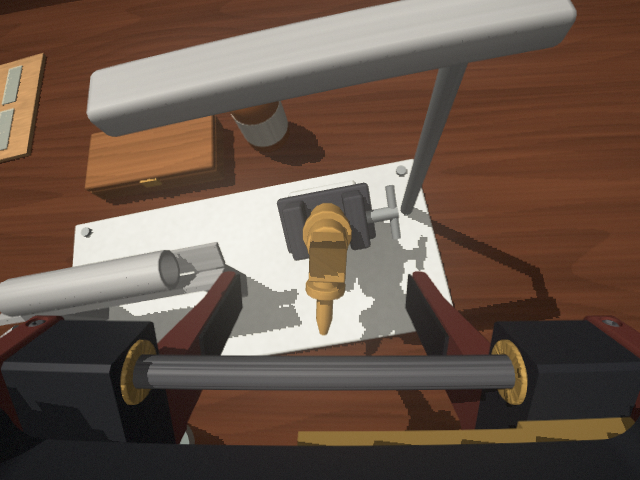

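```bash
python3 - <<'E'
from h import *
print(np.round(manip.get_calibration("wrist")["tool_from_camera"],2))
for ang in (.2,.8,.9-np.pi/2,np.pi/2-np.pi/2):
    R=tool_R(P0,ang+np.pi/2,-1);g=S2W(P0,C+25*A)[0]
    Q=S2W(P0,[[x,y,z] for x in(5,27) for y in(-230,-66) for z in(288,302)]);q=(Q-g)@R;print(round(ang,2),np.round(q).astype(int).tolist())
E
```

```text
[[ 0.0000e+00 -9.6000e-01 -2.9000e-01  8.1000e+01]
 [ 1.0000e+00 -0.0000e+00  0.0000e+00 -1.6000e-01]
 [-0.0000e+00 -2.9000e-01  9.6000e-01 -1.6201e+02]
 [ 0.0000e+00  0.0000e+00  0.0000e+00  1.0000e+00]]
0.2 [[111, 79, -103], [119, 78, -114], [79, -81, -103], [87, -83, -114], [129, 76, -90], [137, 74, -102], [97, -85, -90], [104, -86, -102]]
0.8 [[137, 3, -103], [142, -3, -114], [19, -112, -103], [25, -117, -114], [149, -10, -90], [155, -16, -102], [32, -125, -90], [37, -130, -102]]
-0.67 [[11, 136, -103], [17, 141, -114], [113, 8, -103], [119, 13, -114], [25, 148, -90], [31, 153, -102], [127, 19, -90], [133, 24, -102]]
0.0 [[93, 100, -103], [101, 100, -114], [93, -64, -103], [101, -64, -114], [111, 100, -90], [119, 100, -102], [111, -64, -90], [119, -64, -102]]
```

```bash
python3 -m pendant '[[0.003,0.003,0.07,0,0,0],[0,0,0.07,0,0,0],[0,0,0.07,0,0,0],[0,0,0.07,0,0,0],[0,0,0.07,0,0,0],[0,0,0,0,0,0]]'; python3 -m pendant '[[0,0,0,0,0,0],[0,0,0,0,0,0],[0,0,0,0,0,0],[0,0,0,0,0,0],[0,0,0,0,0,0],[0,0,0,0,0,0],[0,0,0,0,0,0],[0,0,0,0,0,0]]' 1 60
python3 - <<'E'
from h import *
plan(S2W(P0,C+(25)*A)[0],tool_R(P0,.2+np.pi/2,-1))
E
```

```text
clock: 10.75
eef_pos: [523.5, -91.3, 150.3]
tool_rot: [-0.053, 0.955, -0.02, 0.29]
wrist_force: [-0.5, -0.1, -0.3]
width: 87.8
grasp_force: 0.0
clock: 11.55
eef_pos: [523.4, -91.5, 150.6]
tool_rot: [-0.053, 0.955, -0.02, 0.291]
wrist_force: [0.0, -9.0, -1.0]
width: 27.0
grasp_force: 5.1
 pos [523.4 -91.5 150.6] -> [522.8 -91.  150.6] | turn deg tool [-0.  0.  0.] n6 0.0 | shift in old tool/200 [-0.003 -0.003 -0.002] in new tool/200 [-0.003 -0.003 -0.002]
q [-0.36  0.29  2.25  1.37  0.29 -0.03] F [ 0. -9. -1.] Mom [-1.37  0.51 -0.95] w 27.0 g 5.1 t 11.55
```

```bash
python3 -m pendant '[[0,0.008,0,0,0,0],[0,0,0,0,0,0],[0,0,0,0,0,0],[0,0,0,0,0,0],[0,0,0,0,0,0]]'
python3 - <<'E'
from h import *
plan(S2W(P0,C+(25)*A)[0],tool_R(P0,.2+np.pi/2,-1))
E
```

```text
clock: 12.05
eef_pos: [523.4, -93.0, 150.4]
tool_rot: [-0.053, 0.955, -0.02, 0.291]
wrist_force: [0.5, 0.6, -0.7]
width: 23.7
grasp_force: 59.8
 pos [523.4 -93.  150.4] -> [522.8 -91.  150.6] | turn deg tool [-0.  0.  0.] n6 0.1 | shift in old tool/200 [-0.003 -0.01  -0.002] in new tool/200 [-0.003 -0.01  -0.002]
q [-0.36  0.29  2.25  1.37  0.29 -0.04] F [ 0.5  0.6 -0.7] Mom [-0.53  0.3  -0.08] w 23.7 g 59.8 t 12.05
```

```bash
sed -i 's/^P0=.*/P0=[517,37.6,.157]/' h.py; python3 -m pendant '[[0,0,0,0,0,0.5],[0,0,0,0,0,0.5],[0,0,0,0,0,0.5],[0,0,0,0,0,0.5],[0,0,0,0,0,0.5],[0,0,0,0,0,0.5],[0,0,0,0,0,0]]'
python3 - <<'E'
from h import *
plan(S2W(P0,C+(25)*A)[0],tool_R(P0,.2+np.pi/2,-1))
E
python3 -m pendant '[[0,0,0,0,0,0.5],[0,0,0,0,0,0.5],[0,0,0,0,0,0.5],[0,0,0,0,0,0.5],[0,0,0,0,0,0.5],[0,0,0,0,0,0]]'
python3 - <<'E'
from h import *
plan(S2W(P0,C+(25)*A)[0],tool_R(P0,.2+np.pi/2,-1))
E
```

```text
clock: 12.75
eef_pos: [523.2, -93.7, 150.2]
tool_rot: [-0.097, 0.94, -0.17, 0.279]
wrist_force: [-0.6, -4.8, -1.5]
width: 24.0
grasp_force: 59.9
 pos [523.2 -93.7 150.2] -> [523.4 -93.  150.6] | turn deg tool [  0.1   0.  -18.1] n6 18.1 | shift in old tool/200 [ 0.001 -0.004 -0.001] in new tool/200 [ 0.002 -0.004 -0.001]
q [-0.36  0.29  2.25  1.37  0.29  0.28] F [-0.6 -4.8 -1.5] Mom [-0.75  0.76 -0.58] w 24.0 g 59.9 t 12.75
clock: 13.35
eef_pos: [523.0, -94.2, 150.0]
tool_rot: [-0.132, 0.91, -0.292, 0.264]
wrist_force: [-1.8, -7.7, -3.2]
width: 23.7
grasp_force: 59.9
 pos [523.  -94.2 150. ] -> [523.4 -93.  150.6] | turn deg tool [  0.2   0.  -33. ] n6 33.0 | shift in old tool/200 [-0.001 -0.007 -0.001] in new tool/200 [ 0.003 -0.006 -0.001]
q [-0.36  0.3   2.25  1.37  0.29  0.54] F [-1.8 -7.7 -3.2] Mom [-0.98  0.85 -0.78] w 23.7 g 59.9 t 13.35
```

```bash
python3 -m pendant '[[0,0,0,0,0,0],[0,0,0,0,0,0],[0,0,0,0,0,0],[0,0,-0.07,0,0,0],[0,0,-0.14,0,0,0],[-0.07,0.072,-0.14,0,0,0],[-0.07,0.072,0,0,0,0]]' -1; python3 -m pendant '[[0,0,0,0,0,-1],[0,0,0,0,0,-1],[0,0,0,0,0,-1],[0,0,0,0,0,-1],[0,0,0,0,0,-1],[0,0,0,0,0,-1],[0,0,0,0,0,-1],[0,0,0,0,0,-1],[0,0,0,0,0,-1],[0,0,0,0,0,-1],[0,0,0,0,0,-1],[0,0,0,0,0,-1],[0,0,0,0,0,-1],[0,0,0,0,0,-1],[0,0,0,0,0,-1],[0,0,0,0,0,0]]'
python3 - <<'E'
from h import *
plan(S2W(P0,C+(95)*A)[0],tool_R(P0,.776,-1))
im,d=manip.snapshot("wrist");c=cam("wrist")
o={n:manip.tip_of("wrist",n) for n in ("elbow_head","elbow_shoulder")}
for n in o: print(n,[(np.round(r["location"]),round(r["confidence"],2)) for r in o[n][:2]])
f=lambda t:(proj(c,S2W(P0,[C+40*A,C+45*out(t)])))
print("pred",np.round(f(.776)))
E
```

```text
clock: 14.05
eef_pos: [451.7, -105.5, 188.0]
tool_rot: [-0.133, 0.91, -0.289, 0.266]
wrist_force: [-0.2, 0.5, -0.6]
width: 76.0
grasp_force: 0.0
clock: 15.65
eef_pos: [451.8, -105.1, 185.6]
tool_rot: [0.092, 0.849, 0.439, 0.281]
wrist_force: [0.0, 0.1, 0.9]
width: 88.1
grasp_force: 0.0
 pos [ 451.8 -105.1  185.6] -> [484.3 -99.2 208.4] | turn deg tool [-0.1 -0.   0.1] n6 0.1 | shift in old tool/200 [ 0.143  0.141 -0.001] in new tool/200 [ 0.143  0.141 -0.001]
q [-0.48  0.13  2.35  1.15  0.38 -0.9 ] F [0.  0.1 0.9] Mom [-0.08  0.31 -0.02] w 88.1 g 0.0 t 15.65
elbow_head [(array([363., 219.]), 0.59)]
elbow_shoulder [(array([300., 207.]), 0.57)]
pred [[365. 215.]
 [301. 203.]]
```

Elbow angle and position match the prediction. I move back over the axis, descend and grip again.

```bash
python3 -m pendant '[[0.07,0.07,0,0,0,0],[0.073,0.071,0,0,0,0],[0,0,0.07,0,0,0],[0,0,0.07,0,0,0],[0,0,0.07,0,0,0],[0,0,0.07,0,0,0],[0,0,0.06,0,0,0],[0,0,0,0,0,0]]'; python3 -m pendant '[[0,0,0,0,0,0],[0,0,0,0,0,0],[0,0,0,0,0,0],[0,0,0,0,0,0],[0,0,0,0,0,0],[0,0,0,0,0,0],[0,0,0,0,0,0],[0,0,0,0,0,0],[0,0,0,0,0,0]]' 1 60
python3 - <<'E'
from h import *
plan(S2W(P0,C+(27)*A)[0],tool_R(P0,.776,-1))
E
```

```text
clock: 16.6
eef_pos: [522.4, -93.1, 150.9]
tool_rot: [0.091, 0.85, 0.438, 0.28]
wrist_force: [-0.4, -0.5, 0.2]
width: 87.7
grasp_force: 0.0
clock: 17.5
eef_pos: [520.8, -92.1, 151.1]
tool_rot: [0.091, 0.849, 0.439, 0.28]
wrist_force: [-4.2, 4.2, -0.1]
width: 23.9
grasp_force: 59.9
 pos [520.8 -92.1 151.1] -> [522.3 -93.2 152.3] | turn deg tool [-0.2 -0.1  0. ] n6 0.3 | shift in old tool/200 [ 0.001  0.011 -0.001] in new tool/200 [ 0.001  0.011 -0.001]
q [-0.36  0.29  2.26  1.36  0.29 -1.02] F [-4.2  4.2 -0.1] Mom [0.2  0.48 0.34] w 23.9 g 59.9 t 17.5
```

```bash
python3 -m pendant '[[0,0,0,0,0,0.5],[0,0,0,0,0,0.5],[0,0,0,0,0,0.5],[0,0,0,0,0,0.5],[0,0,0,0,0,0.5],[0,0,0,0,0,0.5],[0,0,0,0,0,0.5],[0,0,0,0,0,0.5],[0,0,0,0,0,0.5],[0,0,0,0,0,0.5],[0,0,0,0,0,0.5],[0,0,0,0,0,0.5],[0,0,0,0,0,0.5],[0,0,0,0,0,0.5],[0,0,0,0,0,0]]'
python3 - <<'E'
from h import *
plan(S2W(P0,C+(27)*A)[0],tool_R(P0,np.pi/2,-1))
# yaw of rail/tube from scene depth: tube top ridge, z 135..150
c="scene";im,d=manip.snapshot(c);K,D,rv,tv=cam(c)
v,u=np.nonzero(d>0);n=cv2.undistortPoints(np.c_[u,v].astype(float).reshape(-1,1,2),K,D).reshape(-1,2)
W=(np.c_[n,np.ones(len(n))]*d[v,u][:,None]-tv)@cv2.Rodrigues(rv)[0]
q=Ro.from_euler('z',-P0[2]).apply(W-[P0[0],P0[1],0])
m=(abs(q[:,0])<25)&(q[:,2]>132)&(q[:,2]<155)&(q[:,1]>-20)&(q[:,1]<190);q=q[m];print(len(q),q.min(0).round(1),q.max(0).round(1))
for lo in range(10,150,35):
    k=(q[:,1]>lo)&(q[:,1]<lo+35);print(lo,np.round(np.median(q[k],0),1))
for n_ in ("tube_front","tube_mid"):
    print(n_,[(np.round(r["location"]),round(r["confidence"],2)) for r in manip.tip_of(c,n_)[:3]])
cv2.imwrite("pics/s2.png",cv2.resize(im[130:330,170:430],None,fx=3,fy=3))
E
```

```text
clock: 19.0
eef_pos: [521.1, -92.8, 151.3]
tool_rot: [-0.015, 0.95, 0.105, 0.294]
wrist_force: [-5.1, 2.4, -1.0]
width: 23.6
grasp_force: 59.9
 pos [521.1 -92.8 151.3] -> [522.3 -93.2 152.3] | turn deg tool [-0.1  0.1  3.5] n6 3.5 | shift in old tool/200 [ 0.007  0.003 -0.001] in new tool/200 [ 0.007  0.003 -0.001]
q [-0.37  0.29  2.26  1.36  0.29 -0.28] F [-5.1  2.4 -1. ] Mom [0.01 0.55 0.03] w 23.6 g 59.9 t 19.0
1165 [-16.4   3.6 132. ] [ 17.6 154.6 148.4]
10 [  5.5  27.3 141.5]
45 [  5.6  62.4 141.6]
80 [  6.1  97.7 141.4]
115 [  6.4 132.6 141.5]
tube_front [(array([456., 264.]), 0.71), (array([310., 273.]), 0.66), (array([442., 310.]), 0.64)]
tube_mid [(array([351., 247.]), 0.95), (array([444., 236.]), 0.93), (array([466., 300.]), 0.69)]
```

View pics/s2.png

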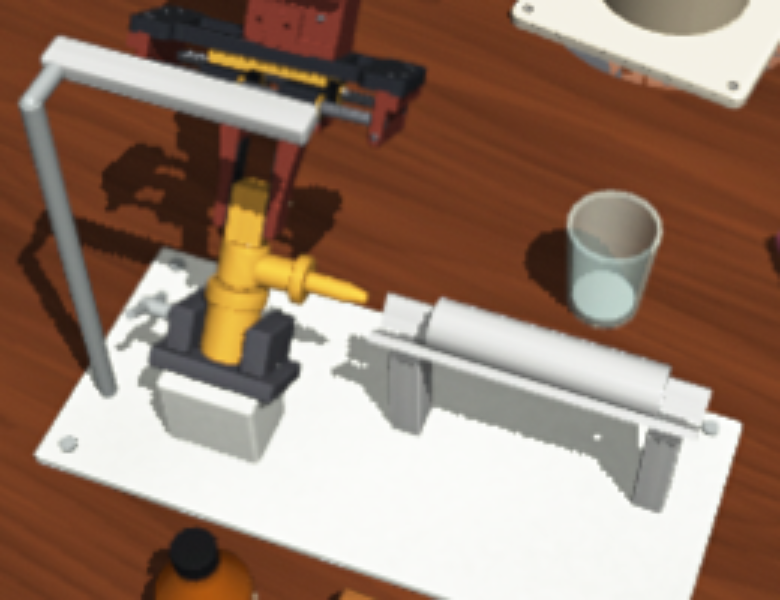

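The scene view shows the nose (crop about (365,297)) nearly in line with the tube. The tube's line gives yaw 0.148, leaving about 4 degrees to turn.

```bash
sed -i 's/^P0=.*/P0=[517,37.6,.148]/' h.py; python3 -m pendant '[[0,0,0,0,0,0.33],[0,0,0,0,0,0.33],[0,0,0,0,0,0],[0,0,0,0,0,0],[0,0,0,0,0,0]]'
python3 - <<'E'
from h import *
plan(S2W(P0,C+(27)*A)[0],tool_R(P0,np.pi/2,-1))
E
python3 -m pendant '[[0,0,0,0,0,0],[0,0,0,0,0,0],[0,0,0,0,0,0],[0,0,0,0,0,0],[0,0,-0.07,0,0,0],[0,0,-0.14,0,0,0],[-0.07,0,-0.2,0,0,0],[-0.07,0,-0.2,0,0,0],[0,0,0,0,0,0],[0,0,0,0,0,0]]' -1
python3 - <<'E'
from h import *
plan([0,0,0],tool_R(P0,np.pi/2,-1))
# nose axis in stand frame from depth + trace-free colour mask, both cams
for c in ("scene","side","wrist"):
    im,d=manip.snapshot(c);K,D,rv,tv=cam(c)
    v,u=np.nonzero(d>0);n=cv2.undistortPoints(np.c_[u,v].astype(float).reshape(-1,1,2),K,D).reshape(-1,2)
    W=(np.c_[n,np.ones(len(n))]*d[v,u][:,None]-tv)@cv2.Rodrigues(rv)[0]
    q=Ro.from_euler('z',-P0[2]).apply(W-[P0[0],P0[1],0]);col=im[v,u].astype(int)
    m=(abs(q[:,0])<25)&(abs(q[:,2]-130)<25)&(q[:,1]<-45)&(q[:,1]>-110)&(col[:,2]-col[:,0]>60)
    m&=np.hypot(q[:,0],q[:,2]-130)<22
    t=(abs(q[:,0])<25)&(q[:,2]>132)&(q[:,2]<155)&(q[:,1]>-20)&(q[:,1]<190)
    for lo,hi in ((-108,-95),(-80,-68),(-68,-56),(-56,-44)):
        k=m&(q[:,1]>lo)&(q[:,1]<hi); print(c,lo,k.sum(),np.round(np.median(q[k],0),1) if k.any() else "",np.round((q[k].min(0)+q[k].max(0))/2,1) if k.any() else "")
    print(c,"tube",np.round(np.percentile(q[t],[1,99],axis=0),1).tolist())
    if c=="wrist": cv2.imwrite("pics/w4.png",im)
E
```

```text
clock: 19.65
eef_pos: [521.1, -92.9, 151.3]
tool_rot: [-0.025, 0.953, 0.072, 0.294]
wrist_force: [-5.1, 3.2, -1.5]
width: 23.6
grasp_force: 59.9
 pos [521.1 -92.9 151.3] -> [521.1 -93.2 152.3] | turn deg tool [-0.4  0.1  0.1] n6 0.4 | shift in old tool/200 [ 0.002  0.002 -0.004] in new tool/200 [ 0.002  0.002 -0.004]
q [-0.37  0.29  2.26  1.36  0.29 -0.22] F [-5.1  3.2 -1.5] Mom [-0.01  0.53  0.01] w 23.6 g 59.9 t 19.65
clock: 20.65
eef_pos: [431.9, -108.4, 238.1]
tool_rot: [-0.023, 0.952, 0.071, 0.296]
wrist_force: [-0.0, 0.3, -0.2]
width: 87.9
grasp_force: 0.0
 pos [ 431.9 -108.4  238.1] -> [0 0 0] | turn deg tool [-0.2 -0.1  0. ] n6 0.2 | shift in old tool/200 [-2.368 -0.857 -0.181] in new tool/200 [-2.369 -0.855 -0.178]
q [-0.52 -0.03  2.33  0.84  0.5   0.21] F [-0.   0.3 -0.2] Mom [-0.    0.41 -0.04] w 87.9 g 0.0 t 20.65
scene -108 73 [   4.6 -101.5  137. ] [   1.2 -101.5  127. ]
scene -80 42 [  1.5 -74.3 132.9] [ -0.9 -74.  130.4]
scene -68 44 [  2.1 -62.2 133.7] [  1.1 -62.1 131.5]
scene -56 33 [  1.8 -51.1 131.2] [ -0.9 -50.6 130.9]
scene tube [[-13.2, 6.0, 132.3], [15.1, 153.2, 145.7]]
side -108 29 [ -6.6 -97.7 141.6] [ -3.9 -98.3 137.8]
side -80 34 [ -5.3 -74.5 136.7] [ -4.5 -73.9 135.5]
side -68 27 [ -5.3 -63.  136.7] [ -4.2 -62.2 135.2]
side -56 13 [ -3.7 -50.7 134.7] [ -4.  -51.1 134.1]
side tube [[-18.8, 2.1, 132.7], [12.6, 138.8, 149.6]]
wrist -108 272 [  -4.2 -101.4  139.9] [  -2.7 -101.3  138.1]
wrist -80 165 [ -3.3 -74.3 136.2] [ -1.9 -74.  135.3]
wrist -68 156 [ -2.8 -62.  136. ] [ -2.  -62.  135.9]
wrist -56 93 [ -2.2 -51.4 134.6] [ -1.8 -50.5 134.4]
wrist tube [[-18.0, 3.8, 132.4], [13.6, 151.1, 146.8]]
```

View pics/w4.png

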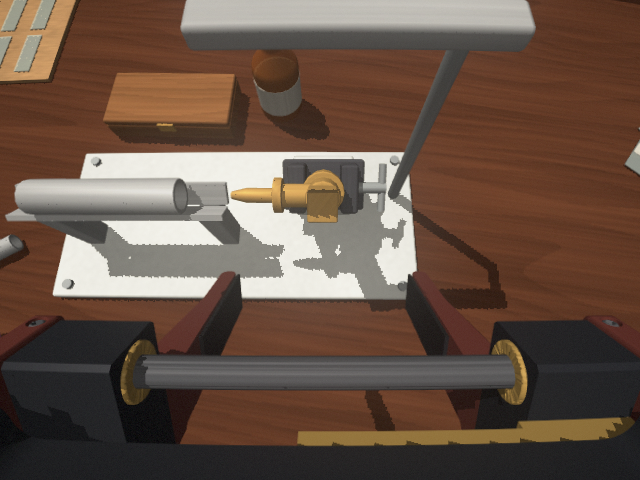

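The nose is now straight along the rail at the tube: nose tip at (232,195) in the wrist view, tube mouth at (182,194), and depth puts the nose within about 1 mm of the rail line. Next is the tube.

```bash
python3 - <<'E'
from h import *
Rz=Ro.from_euler('z',P0[2]).as_matrix()
for f in (1,-1):
    plan(S2W(P0,[0,200,230])[0],Rz@np.array([[0,f,0],[f,0,0],[0,0,-1.]]),f)
E
```

```text
1 pos [ 432.  -107.6  236.3] -> [487.5 235.4 230. ] | turn deg tool [ 26.6 -27.1 -86.9] n6 94.9 | shift in old tool/200 [ 0.419 -1.653  0.334] in new tool/200 [1.656 0.527 0.032]
q [-0.52 -0.03  2.33  0.84  0.5   0.21] F [-0.3 -0.5 -0.7] Mom [-0.05  0.34 -0.04] w 87.7 g 0.0 t 20.8
-1 pos [ 432.  -107.6  236.3] -> [487.5 235.4 230. ] | turn deg tool [-27.2 -26.6  87.2] n6 95.1 | shift in old tool/200 [ 0.419 -1.653  0.334] in new tool/200 [-1.656 -0.527  0.032]
q [-0.52 -0.03  2.33  0.84  0.5   0.21] F [-0.3 -0.5 -0.7] Mom [-0.05  0.34 -0.04] w 87.7 g 0.0 t 20.8
```

```bash
python3 -m pendant '[[0,-0.118,0,0,0,0],[0,-0.118,0,0,0,0],[0.035,-0.118,0,0,0,0],[0.035,-0.118,0.03,0,0,0],[0.035,-0.118,0.03,0,0,0],[0.035,-0.118,0.03,0,0,0],[0.035,-0.118,0.03,0,0,0],[0.035,-0.118,0.03,0,0,0],[0.035,-0.118,0.03,0,0,0],[0.035,-0.118,0.03,0,0,0],[0.035,-0.118,0.03,0,0,0],[0.035,-0.118,0.03,0,0,0],[0.035,-0.118,0.03,0,0,0],[0.035,-0.118,0.03,0,0,0]]' 0.77 20; python3 -m pendant '[[0,0,0,0.277,-0.282,-0.905],[0,0,0,0.277,-0.282,-0.905],[0,0,0,0.277,-0.282,-0.905],[0,0,0,0.277,-0.282,-0.905],[0,0,0,0.277,-0.282,-0.905],[0,0,0,0.277,-0.282,-0.905],[0,0,0,0.277,-0.282,-0.905],[0,0,0,0.277,-0.282,-0.905],[0,0,0,0.277,-0.282,-0.905],[0,0,0,0.277,-0.282,-0.905],[0,0,0,0.277,-0.282,-0.905],[0,0,0,0.277,-0.282,-0.905],[0,0,0,0.277,-0.282,-0.905],[0,0,0,0.277,-0.282,-0.905],[0,0,0,0.277,-0.282,-0.905],[0,0,0,0.277,-0.282,-0.905],[0,0,0,0,0,0]]'
python3 - <<'E'
from h import *
Rz=Ro.from_euler('z',P0[2]).as_matrix()
plan(S2W(P0,[0,185,127])[0],Rz@np.array([[0,1,0],[1,0,0],[0,0,-1.]]))
E
```

```text
clock: 22.2
eef_pos: [484.1, 225.6, 229.3]
tool_rot: [-0.024, 0.953, 0.073, 0.292]
wrist_force: [-0.1, 0.2, 1.4]
width: 10.3
grasp_force: 0.0
clock: 23.9
eef_pos: [484.6, 224.0, 228.9]
tool_rot: [-0.002, 0.679, 0.734, 0.011]
wrist_force: [0.1, 0.0, -0.1]
width: 9.9
grasp_force: 0.0
 pos [484.6 224.  228.9] -> [489.7 220.6 127. ] | turn deg tool [ 0.9 -1.  -4. ] n6 4.2 | shift in old tool/200 [-0.028  0.017  0.509] in new tool/200 [-0.021  0.023  0.509]
q [0.4  0.27 1.84 0.01 1.01 0.32] F [ 0.1  0.  -0.1] Mom [-0.08  0.06  0.03] w 9.9 g 0.0 t 23.9
```

```bash
python3 -m pendant '[[-0.02,0.02,0.1,0.15,-0.17,-0.67],[0,0,0.15,0,0,0],[0,0,0.15,0,0,0],[0,0,0.08,0,0,0],[0,0,0.03,0,0,0],[0,0,0,0,0,0]]'
python3 - <<'E'
from h import *
Rz=Ro.from_euler('z',P0[2]).as_matrix()
plan(S2W(P0,[0,75,127])[0],Rz@np.array([[0,1,0],[1,0,0],[0,0,-1.]]))
E
```

```text
clock: 24.5
eef_pos: [488.2, 219.3, 127.4]
tool_rot: [0.0, 0.654, 0.757, -0.0]
wrist_force: [0.4, -0.3, -0.0]
width: 10.0
grasp_force: 0.0
 pos [488.2 219.3 127.4] -> [505.9 111.8 127. ] | turn deg tool [-0.   0.  -0.2] n6 0.2 | shift in old tool/200 [-0.545  0.01   0.002] in new tool/200 [-0.545  0.008  0.002]
q [ 0.4   0.43  1.89 -0.    0.82  0.26] F [ 0.4 -0.3 -0. ] Mom [-0.03  0.04  0.  ] w 10.0 g 0.0 t 24.5
```

```bash
python3 -m pendant '[[-0.05,0.001,0,0,0,0],[-0.05,0.001,0,0,0,0],[-0.04,0.001,0,0,0,0],[-0.04,0.001,0,0,0,0],[-0.04,0.001,0,0,0,0],[-0.04,0.001,0,0,0,0],[-0.04,0.001,0,0,0,0],[-0.04,0.001,0,0,0,0],[-0.04,0,0,0,0,0],[-0.04,0,0,0,0,0],[-0.04,0,0,0,0,0],[0,0,0,0,0,0]]'
cat > look.py <<'E'
from h import *
Rz=Ro.from_euler('z',P0[2]).as_matrix()
plan(S2W(P0,[0,75,127])[0],Rz@np.array([[0,1,0],[1,0,0],[0,0,-1.]]))
c="scene";im,d=manip.snapshot(c);K,D,rv,tv=cam(c)
v,u=np.nonzero(d>0);n=cv2.undistortPoints(np.c_[u,v].astype(float).reshape(-1,1,2),K,D).reshape(-1,2)
W=(np.c_[n,np.ones(len(n))]*d[v,u][:,None]-tv)@cv2.Rodrigues(rv)[0]
q=Ro.from_euler('z',-P0[2]).apply(W-[P0[0],P0[1],0]);col=im[v,u].astype(int)
t=(abs(q[:,0])<22)&(q[:,2]>133)&(q[:,2]<155)&(q[:,1]>-95)&(q[:,1]<190)&(np.ptp(col,1)<40)&(col.min(1)>90)
print("tube",np.round(np.percentile(q[t],[1,50,99],axis=0),1).tolist())
k=np.polyfit(q[t][:,1],q[t][:,2],1);print("z slope",k.round(4))
b=(abs(q[:,0])<22)&(abs(q[:,2]-130)<22)&(q[:,1]<-45)&(q[:,1]>-105)&(col[:,2]-col[:,0]>60);print("brass max y",np.percentile(q[b][:,1],[1,99]).round(1))
import sys;cv2.imwrite(f"pics/{sys.argv[1]}.png",cv2.resize(im[130:330,170:430],None,fx=3,fy=3))
E
python3 look.py p1
```

```text
clock: 25.7
eef_pos: [504.1, 127.5, 129.2]
tool_rot: [0.001, 0.654, 0.757, 0.001]
wrist_force: [-0.0, 0.1, -0.3]
width: 10.0
grasp_force: 0.0
 pos [504.1 127.5 129.2] -> [505.9 111.8 127. ] | turn deg tool [ 0.2  0.  -0.2] n6 0.2 | shift in old tool/200 [-0.079 -0.002  0.011] in new tool/200 [-0.079 -0.003  0.011]
q [ 0.23  0.41  1.93 -0.    0.81  0.08] F [-0.   0.1 -0.3] Mom [-0.06  0.06 -0.02] w 10.0 g 0.0 t 25.7
tube [[-12.5, -68.2, 133.3], [5.0, -17.3, 141.5], [15.1, 34.1, 145.9]]
z slope [-2.000000e-03  1.406787e+02]
brass max y [-103.9  -73.3]
```

View pics/p1.png

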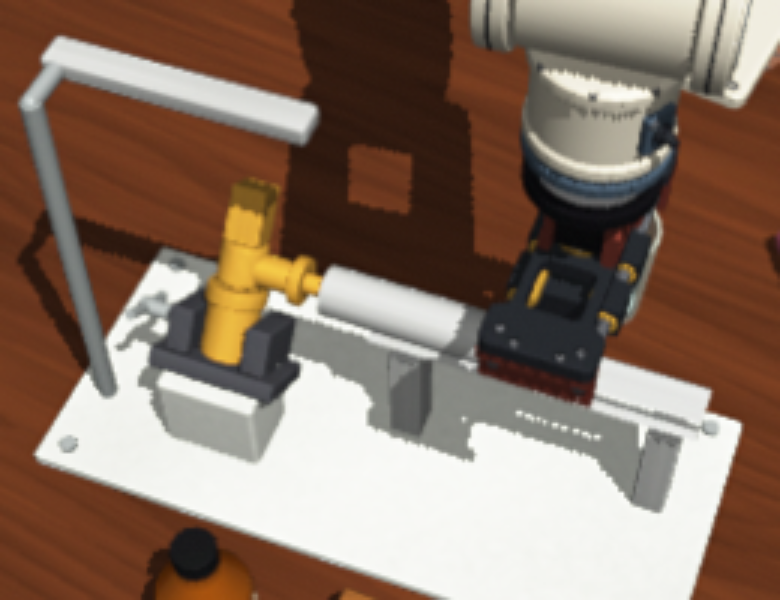

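The tube is over the nose (crop (325,285)) with about 15 mm left to the collar. I push the rest slowly.

```bash
python3 -m pendant '[[-0.02,0,0.003,0,0,0],[-0.02,0,0.003,0,0,0],[-0.015,0,0,0,0,0],[-0.01,0,0,0,0,0],[-0.005,0,0,0,0,0],[0,0,0,0,0,0]]';python3 -m pendant '[[-0.007,0,0,0,0,0],[-0.005,0,0,0,0,0],[0,0,0,0,0,0]]'; python3 look.py p2
```

```text
clock: 26.35
eef_pos: [506.5, 115.5, 128.2]
tool_rot: [0.001, 0.654, 0.757, 0.002]
wrist_force: [-2.2, 5.7, 5.5]
width: 10.0
grasp_force: 3.2
clock: 26.65
eef_pos: [506.8, 113.5, 128.2]
tool_rot: [0.001, 0.654, 0.757, 0.002]
wrist_force: [-2.6, 9.1, 6.9]
width: 9.6
grasp_force: 4.3
 pos [506.8 113.5 128.2] -> [505.9 111.8 127. ] | turn deg tool [ 0.2 -0.1 -0.1] n6 0.3 | shift in old tool/200 [-0.008 -0.005  0.006] in new tool/200 [-0.008 -0.005  0.006]
q [0.2  0.41 1.93 0.   0.8  0.05] F [-2.6  9.1  6.9] Mom [1.32 0.37 0.06] w 9.6 g 4.3 t 26.65
tube [[-12.6, -81.8, 133.4], [4.9, -32.0, 141.4], [15.2, 17.5, 146.2]]
z slope [1.500000e-03 1.407591e+02]
brass max y [-105.   -83.5]
```

```bash
python3 -m pendant '[[-0.01,0,0,0,0,0],[0,0,0,0,0,0]]';python3 -m pendant '[[-0.01,0,0,0,0,0],[0,0,0,0,0,0]]'; python3 look.py p3
```

```text
clock: 26.9
eef_pos: [506.8, 113.3, 128.3]
tool_rot: [-0.001, 0.654, 0.756, 0.003]
wrist_force: [-4.1, 19.2, 6.2]
width: 9.9
grasp_force: 9.8
clock: 27.1
eef_pos: [506.9, 113.1, 128.3]
tool_rot: [-0.002, 0.655, 0.756, 0.004]
wrist_force: [-6.1, 29.4, 5.4]
width: 10.1
grasp_force: 15.2
 pos [506.9 113.1 128.3] -> [505.9 111.8 127. ] | turn deg tool [ 0.2 -0.4 -0.2] n6 0.5 | shift in old tool/200 [-0.006 -0.006  0.007] in new tool/200 [-0.006 -0.006  0.007]
q [0.19 0.41 1.93 0.01 0.8  0.04] F [-6.1 29.4  5.4] Mom [5.03 1.   0.08] w 10.1 g 15.2 t 27.1
tube [[-13.1, -82.0, 133.5], [4.5, -32.4, 141.4], [15.0, 16.0, 146.2]]
z slope [1.500000e-03 1.408009e+02]
brass max y [-104.3  -83.6]
```

View pics/p3.png

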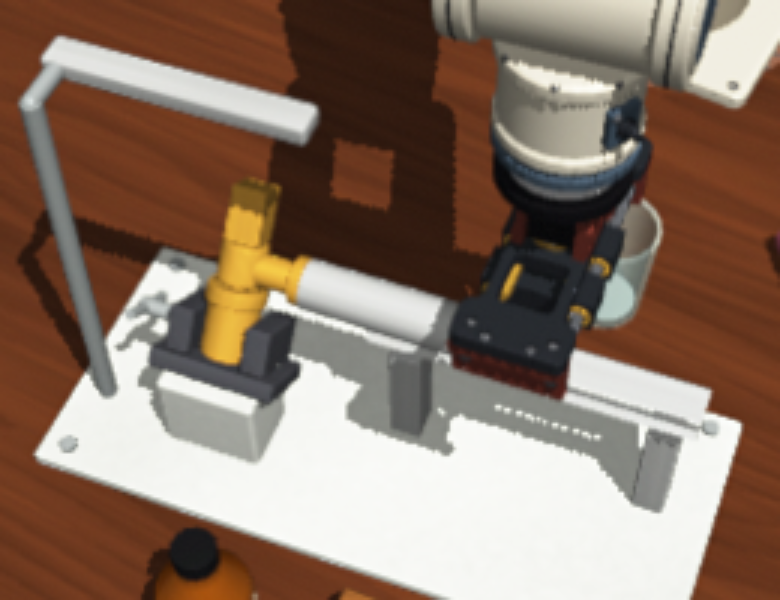

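The tube end meets the collar (crop (300,280)). The force rose to 29 N with no further motion, so it is fully home. I back straight off, go up and check.

```bash
python3 -m pendant '[[0.02,0,0,0,0,0],[0.05,0,0,0,0,0],[0.1,0,0,0,0,0],[0.1,0,-0.05,0,0,0],[0,0,-0.15,0,0,0],[0,0,-0.2,0,0,0],[0,0,-0.1,0,0,0],[0,0,0,0,0,0],[0,0,0,0,0,0]]'; python3 look.py p4
python3 - <<'E'
from h import *
c="side";im,d=manip.snapshot(c);cc=cam(c)
cv2.imwrite("pics/side4.png",cv2.resize(im[220:420,220:450],None,fx=3,fy=3))
E
```

```text
clock: 28.05
eef_pos: [498.6, 161.6, 227.1]
tool_rot: [0.001, 0.654, 0.757, 0.001]
wrist_force: [-0.4, -0.2, -0.1]
width: 9.9
grasp_force: 0.0
 pos [498.6 161.6 227.1] -> [505.9 111.8 127. ] | turn deg tool [ 0.1  0.  -0.1] n6 0.2 | shift in old tool/200 [-0.251 -0.001  0.501] in new tool/200 [-0.252 -0.     0.5  ]
q [ 0.29  0.27  1.85 -0.    1.02  0.15] F [-0.4 -0.2 -0.1] Mom [-0.08  0.    0.02] w 9.9 g 0.0 t 28.05
tube [[-12.1, -81.4, 133.4], [4.8, -8.0, 141.5], [15.1, 64.7, 146.3]]
z slope [-6.000000e-04  1.407807e+02]
brass max y [-104.8  -83.6]
```

View pics/side4.png

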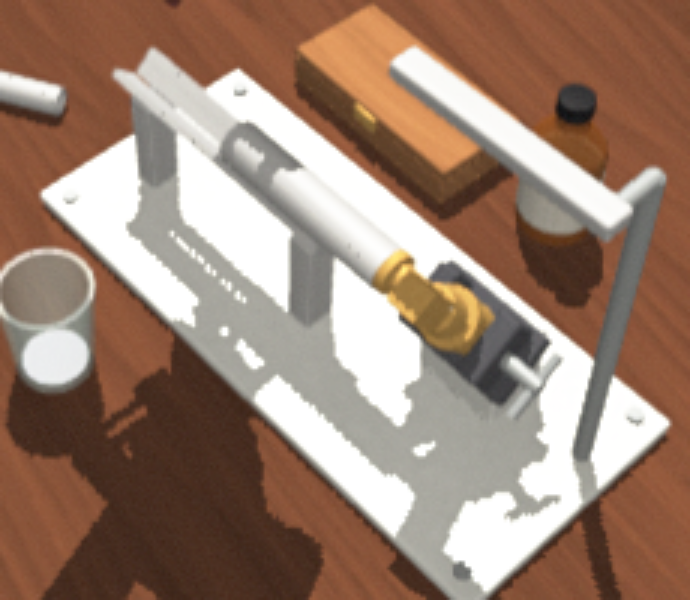

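The side view shows the tube seated against the collar (crop (395,270)), level and in line, with the robot clear of everything.

```bash
python3 -c "
from station import manip
print(manip.finish_job())"
```

```text
the job is handed in; nothing more can be done
None
```

Handed in at about 28 s: the elbow nose points along the rail to within a degree or two by depth measurement, the tube sits fully home against its shoulder, and the bottle, slide box and beaker were left alone.

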